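# Shift the bench gearbox selector into the marked gear

### The arm

A 7-joint arm with a two-finger parallel gripper is mounted at the origin on the work surface. World frame = base frame: x ahead of the robot, y to its left, z up, the work surface at z = 0. Lengths are in m, angles in rad, forces in N, time in s.
With the tool pointing down it reaches from about 0.425 to 0.925 m from the base axis. Payload 6.8 kg.
Tool frame: the origin (TCP) lies midway between the tips of the shut fingers; the grasp point (between the pads) lies 19 mm behind it; z points along the fingers, y is the line along which they close (so a half turn about z gives the same grasp; the last joint's range is limited). The gripper opens to 88 mm and grips with 3 to 60 N. Pads are 20 mm wide; open, the fingers measure 115 mm over their backs; the gripper's body (75 mm by 178 mm) begins 61 mm behind the grasp point.
Start: joints at [1.204, 0.477, 0.022, 1.555, -0.011, 1.109, -0.083], TCP at [0.173, -0.653, 0.223] pointing down, gripper open.
Joint ranges: [-2.96, 2.96], [-0.34, 2.1], [-1.41, 1.46], [0.24, 2.44], [-1.37, 4.51], [0.17, 1.92], [-2.96, 2.96]. Speed limits (rad/s): [2.39, 2.39, 3.14, 3.14, 3.14, 3.14, 3.14].

### API

Orientations are given as a unit quaternion [x, y, z, w].
In Python, from plant import r gives the robot as it stands. Calls block until the motion is done:
- r.move_to(position, orientation): joint-space move of the TCP to a pose.
- r.line_to(position, orientation=None, feed=0.15, until_force=None): straight line of the TCP; orientation=None keeps the orientation; feed is the mean speed in m/s. With until_force (N) it stops when the force on the tool has changed by that much, and returns True; else False.
- r.movej(angles): joint-space move.
- r.gripper_to(opening, effort=None): opening from 0.0 (shut) to 1.0 (fully open); effort is the grip in N (None keeps the last); returns when the fingers have stopped.
- r.dwell(seconds).
- r.ik(position, orientation): joint angles nearest the present ones, or None.
- r.capture(name): name is "scene" or "side" or "wrist"; returns a dict with "frame" (480x640x3 uint8, blue, green, red), "mtx" (3x3 intrinsics, pixels), "dist" ([k1, k2, p1, p2, k3] as OpenCV has them; the pictures are not rectified), "extrinsics" (4x4, takes a point from camera to world coordinates); the wrist camera has in their place "hand_eye" (4x4, takes a point from camera to tool coordinates, whose origin is the TCP and whose axes are the flange's). Camera axes: x right, y down, z forward; pixel columns grow to the right and rows downward; lengths in m; the calibration is good to about 2 mm. A picture is of the moment at which its call begins: read the wrist's pose just before it. There is no depth.
A pose or a line that the arm cannot do raises r.MotionError and nothing moves.
- r.close_job(): hands the job in; it is judged then, once.
Trained networks look in a picture, given as the dict that the camera call returned (one of the last four; its "shot" number tells which), for a name from the list of things; names that differ only in an ending like _2 or _b are one class to them, and where a whole thing is asked for, a point or a joint stands for the part that bears it (a point fixed in the world has none). Each returns a list of dicts, best first, with "p" (0 to 1); they miss things now and then, are a little off and sometimes report something else, mostly with a low value. They report only what shows in the picture. A call takes as long as a camera call.
- r.search_frame(picture, label): "xy" ([column, row] in pixels, amid what is visible of it).
- r.cut_out(picture, label): "mask" (480x640 bool, what is visible of it) and "xy" ([column, row] in pixels, amid what is visible of it).
- r.landmark_of(picture, label): "xy" ([column, row] in pixels: a listed point, or the origin of a listed thing).
Readings, each from a call of its own:
- r.read_t(): time.
- r.read_qpos(): joint angles.
- r.read_qvel(): joint speeds.
- r.read_effort(): joint torques, N m.
- r.read_tcp_pos(): TCP position.
- r.read_ee_rot(): TCP orientation.
- r.read_force(): force on the tool from outside, world axes, zero at the start.
- r.read_torque(): the same for the moment, N m.
- r.read_grip_width(): opening from 0.0 (shut) to 1.0 (fully open).
- r.read_grip_force(): force on a finger pad.
Only numpy, scipy, OpenCV 4.12 (cv2) and the standard library are available. Lean on these libraries where they do the work, as an engineer would, in place of code of your own. Each camera call takes 0.05 s, during which the arm holds its last target. There are 200 camera calls.

### The job

Push the gear lever of the shifter on the bench through its gate into the corner slot that has the headed pin standing at its end, until it is fully home there, and leave it there. Push only, with the fingertips or the outside of the fingers: do not take the lever between the fingers, do not run it into any of the other three corner slots on the way, and leave the bearing, the grease jar and the wrench where they lie.

Things in the scene. Friction and masses are not known exactly. Their poses are not given: they have to be found in the camera images.
- shifter: gated gear shifter bolted to the bench: cast aluminium box, flange 150 x 140 mm, with a bare steel gate plate 140 (x) x 130 (y) mm on top. Origin: centre of the underside, on the bench; z up, x along the slots, y along the cross channel. A steel selector rod sticks out 50 mm, low, on the +x side. Its place and yaw (within 0.5 rad) differ each time; it does not move
- gate_mid (a point): middle of the gate, on the plate's top face, 110 mm above the bench; axes as the shifter. The plate is 8 mm thick. A straight cross channel 16 mm wide along y joins three tracks at y = -32, 0 and +32 mm; each has a slot to +x and one to -x: six slots 15 mm wide, end walls 36 mm from the middle. The teeth between slots have round noses on the channel side
- knob (a point): centre of the lever's black ball knob, 40 mm diameter, 185 mm from the pivot; z axis up along the lever. The shank is a steel rod, 11 mm diameter, from the pivot to the knob. The pivot is on the shifter's axis, 15 mm above the bench: the knob is 200 mm above the bench when upright; home in a corner slot it is about 53 mm (x) and 59 mm (y) from the middle and 182 mm above the bench
- lever_gate (a point): point on the lever's centre line 100 mm from the pivot, close to the plate's top face: it shows where in the gate the lever is (home in a corner slot: about 29 mm from the middle in x and 32 mm in y)
- lever_along (a joint): lean of the lever along the slots, rad: 0 in the cross channel, positive towards the shifter's +x, about +-0.29 with the lever home in a corner slot. It starts anywhere in the middle track, in either slot or between. The lever stays where it is left; dry friction of 0.45 N m, a push of 2 to 3 N at the knob moves it
- lever_cross (a joint): lean of the lever across the tracks, rad: 0 in the middle track, positive towards the shifter's +y, about +-0.34 in the outer tracks. Same friction. It can change only in the cross channel (lever_along within about 0.03 rad of 0)
- marker_foot (a point): foot of the marker pin: a dark steel pin with a wide round head, 25 mm high, head 23 mm diameter, standing on the plate, fixed. It marks the slot to select; its origin is the centre of its foot on the plate's top face, on the centre line of a corner slot, 18 mm beyond that slot's end wall (wall at 36 mm from the plate's middle). It may be at any of the four corner slots
- screw1_foot (a point): a small low round screw head, 9 mm diameter and 3 mm high, at one of the other three corner slots; its origin is the centre of its foot on the plate's top face, on the centre line of a corner slot, 18 mm beyond that slot's end wall (wall at 36 mm from the plate's middle)
- screw2_foot (a point): a small low round screw head, 9 mm diameter and 3 mm high, at one of the other three corner slots; its origin is the centre of its foot on the plate's top face, on the centre line of a corner slot, 18 mm beyond that slot's end wall (wall at 36 mm from the plate's middle)
- screw3_foot (a point): a small low round screw head, 9 mm diameter and 3 mm high, at one of the other three corner slots; its origin is the centre of its foot on the plate's top face, on the centre line of a corner slot, 18 mm beyond that slot's end wall (wall at 36 mm from the plate's middle)
- bearing: bystander: loose steel bearing ring lying flat, 70 mm outside, 35 mm hole, 18 mm high; origin at the centre of its underside
- grease: bystander: loose white jar with black cap, 60 mm diameter, 85 mm high; origin at the centre of its underside
- wrench: bystander: loose steel wrench lying flat, 180 mm long along its x axis; origin under its middle

How it is judged:
By the outcome, as a careful person would: the job done as asked, in the order asked, and still so for the second after the job is handed in, with the robot touching nothing.
It also fails if it takes over 58 s, if anything falls off the work surface, if the arm or the gripper's body presses on something with over 40 N, if the wrist force passes 120 N, or if a joint passes its speed limit or range.

## Working session

There is one attempt and no reset: what is moved stays moved. The work goes in short steps, each a Python script; the robot and the scene stay as the last script left them, time stands still between calls to the robot, and variables do not carry over. Pictures are saved under pics/ and viewed, at most 10 in all, crops included, and the job is handed in when it is done.

```bash
mkdir -p pics; ls; cat > h.py <<'E'
import numpy as np, cv2
from plant import r
from scipy.spatial.transform import Rotation as R
def ext(c):
    if "extrinsics" in c: return np.array(c["extrinsics"])
    T=np.eye(4);T[:3,:3]=R.from_quat(c["q"]).as_matrix();T[:3,3]=c["p"];return T@np.array(c["hand_eye"])
def cap(n):
    p=r.read_tcp_pos();q=r.read_ee_rot();c=r.capture(n);c["p"]=p;c["q"]=q;return c
def ray(c,xy):
    u=cv2.undistortPoints(np.array([[xy]],float),np.array(c["mtx"]),np.array(c["dist"]))[0,0]
    T=ext(c);return T[:3,3],T[:3,:3]@np.array([u[0],u[1],1.])
def onz(c,xy,z):
    o,d=ray(c,xy);return o+d*(z-o[2])/d[2]
def proj(c,P):
    T=np.linalg.inv(ext(c));return cv2.projectPoints(np.atleast_2d(np.array(P,float)),cv2.Rodrigues(T[:3,:3])[0],T[:3,3],np.array(c["mtx"]),np.array(c["dist"]))[0][:,0]
def tri(rs):
    A=np.zeros((3,3));b=np.zeros(3)
    for o,d in rs:
        d=d/np.linalg.norm(d);M=np.eye(3)-np.outer(d,d);A+=M;b+=M@o
    return np.linalg.solve(A,b)
E
python3 - <<'E'
from h import *
np.set_printoptions(precision=3,suppress=True)
cs={n:cap(n) for n in("scene","side")}
ims=[]
for n,c in cs.items():
    cv2.imwrite(f"pics/{n}0.png",c["frame"])
    print(n,ext(c)[:3,3])
    for l,z in [("shifter",0),("gate_mid",.11),("knob",.2),("lever_gate",.11),("marker_foot",.11),("screw1_foot",.11),("bearing",0),("grease",0),("wrench",0)]:
        for d in r.landmark_of(c,l)[:4]: print(l,round(d["p"],2),np.array(d["xy"]),onz(c,d["xy"],z))
print(r.read_ee_rot(),r.read_t())
E
```

```text
pics
scene [0.853 0.479 0.899]
shifter 0.76 [362.1 320.2] [0.555 0.147 0.   ]
gate_mid 0.77 [362.6 288.9] [0.557 0.138 0.11 ]
knob 0.69 [363.7 257.3] [0.557 0.13  0.2  ]
knob 0.59 [355.4 281.1] [0.593 0.16  0.2  ]
lever_gate 0.75 [358.4 293.5] [0.569 0.142 0.11 ]
marker_foot 0.49 [366.1 259.1] [0.517 0.09  0.11 ]
bearing 0.66 [432.3 383.4] [0.517 0.312 0.   ]
grease 0.98 [286.5 271. ] [ 0.625 -0.024  0.   ]
wrench 0.74 [397.6 269.2] [0.429 0.089 0.   ]
side [0.264 0.469 0.685]
shifter 0.92 [263.6 344.5] [0.558 0.144 0.   ]
gate_mid 0.64 [261.9 305.2] [0.554 0.143 0.11 ]
knob 0.97 [235.2 262.9] [0.581 0.157 0.2  ]
lever_gate 0.95 [253.1 299.4] [0.571 0.142 0.11 ]
marker_foot 0.62 [300.8 290.5] [0.521 0.088 0.11 ]
bearing 0.73 [215.2 441.3] [0.52  0.311 0.   ]
grease 0.84 [287.5 262.7] [ 0.629 -0.027  0.   ]
wrench 0.94 [349.1 357. ] [0.428 0.087 0.   ]
wrench 0.44 [233.4 259.3] [0.721 0.023 0.   ]
[0.992 0.129 0.    0.   ] 1.0
```

View both.

```bash
python3 - <<'E'
import cv2,numpy as np
a=cv2.imread("pics/scene0.png")[190:400,250:450];b=cv2.imread("pics/side0.png")[190:400,160:360]
cv2.imwrite("pics/both.png",np.hstack([cv2.resize(x,(400,420),interpolation=cv2.INTER_CUBIC) for x in(a,b)]))
E
```

```text
(no output)
```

View pics/both.png

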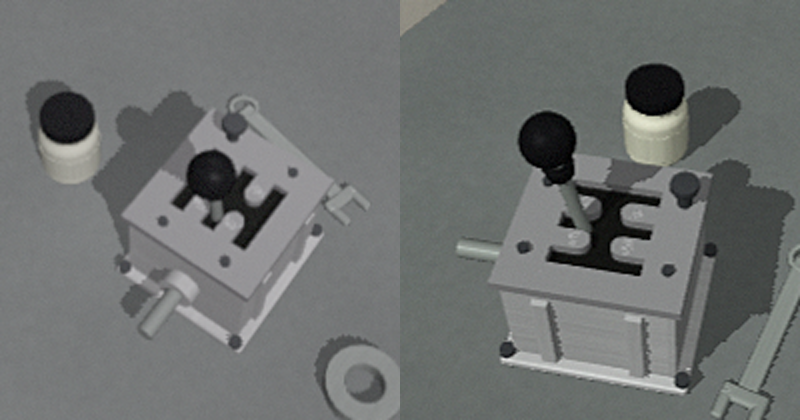

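```bash
cat >> h.py <<'E'
def qy(y): return (R.from_euler('z',y)*R.from_euler('x',np.pi)).as_quat()
E
python3 - <<'E'
from h import *
np.set_printoptions(precision=4,suppress=True)
p=np.array(r.read_tcp_pos());p[2]=.4
r.line_to(p,feed=.25)
G=np.array([.555,.141]);u=np.array([np.cos(.42),np.sin(.42)])
for k in (0,-np.pi,np.pi):
    s=r.ik([*(G+u*.08),.40],qy(.42+k))
    print(k,s)
r.move_to([*(G+u*.06),.40],qy(.42))
c=cap("wrist");cv2.imwrite("pics/w1.png",c["frame"]);print(r.read_t(),ext(c)[:3,3])
for l,z in [("gate_mid",.11),("knob",.197),("lever_gate",.11),("marker_foot",.11),("screw1_foot",.11)]:
    for d in r.landmark_of(c,l)[:4]: print(l,round(d["p"],2),np.array(d["xy"]),onz(c,d["xy"],z))
E
```

```text
0 [ 0.2874  0.5108 -1.0282  1.3145  0.4321  1.5477 -1.84  ]
-3.141592653589793 [ 0.3538  0.5729 -1.1845  1.3102  0.5262  1.59    1.2357]
3.141592653589793 [ 0.3538  0.5729 -1.1845  1.3102  0.5262  1.59    1.2357]
5.15 [0.682  0.1967 0.5624]
gate_mid 0.89 [317.9 245.4] [0.5554 0.1369 0.11  ]
knob 0.92 [317.4 237.7] [0.5872 0.1523 0.197 ]
marker_foot 0.67 [339.2 283.5] [0.5185 0.0893 0.11  ]
screw1_foot 0.46 [342.7 204.7] [0.6166 0.1304 0.11  ]
screw1_foot 0.26 [318.2 236.7] [0.5663 0.1414 0.11  ]
```

View pics/w1.png

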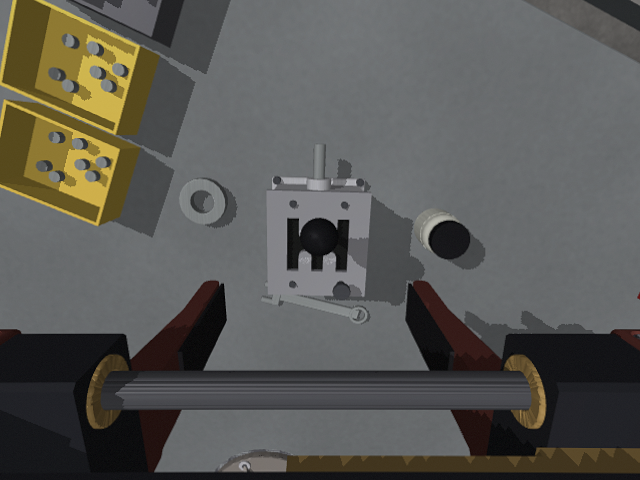

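The wrist view shows the gate aligned with the image, the selector rod up (+x), the pin's head at about (342,291) in the −x/−y corner, the screws at (293,204), (345,205), (292,284) and the knob at (318,237), in the middle track towards +x.

```bash
python3 - <<'E'
from h import *
from scipy.optimize import least_squares as ls
np.set_printoptions(precision=4,suppress=True)
w=cap("wrist");
mk=np.array([[339.2,283.5],[345,205],[293,204],[292,284]])
L=np.array([[-54,-32],[54,-32],[54,32],[-54,32]])/1000
W=np.array([onz(w,m,.11)[:2] for m in mk]);print(W)
f=lambda x:(x[:2]+L@np.array([[np.cos(x[2]),np.sin(x[2])],[-np.sin(x[2]),np.cos(x[2])]])-W).ravel()
s=ls(f,[.555,.14,.42]);print(s.x,s.fun)
rays=[]
for n in("wrist","scene","side"):
    c=w if n=="wrist" else cap(n)
    for d in r.cut_out(c,"knob")[:1]:
        m=d["mask"].astype(np.uint8);(x,y),rad=cv2.minEnclosingCircle(np.argwhere(m)[:,::-1].astype(np.float32));print(n,d["p"],d["xy"],x,y,rad)
    for d in r.landmark_of(c,"knob")[:2]: print(d)
    if n!="scene":rays.append(ray(c,r.landmark_of(c,"knob")[0]["xy"]))
K=tri(rays);d=K[:2]-s.x[:2];cc,ss=np.cos(s.x[2]),np.sin(s.x[2])
print(K,"local",cc*d[0]+ss*d[1],-ss*d[0]+cc*d[1])
E
```

```text
[[0.5182 0.09  ]
 [0.6172 0.1284]
 [0.5919 0.1882]
 [0.4919 0.1472]]
[0.5548 0.1385 0.3892] [-0.0012 -0.0017 -0.0003  0.001   0.0008  0.0003  0.0008  0.0004]
wrist 0.61 [318.4, 237.7] 319.5273132324219 237.0295867919922 19.74413299560547
{'xy': [320.1, 236.5], 'p': 0.87}
scene 0.8 [355.3, 280.1] 357.0 282.5 16.620868682861328
{'xy': [354.9, 276.7], 'p': 0.72}
{'xy': [399.6, 268.5], 'p': 0.4}
side 0.9 [239.3, 266.3] 241.08865356445312 275.17730712890625 31.582538604736328
{'xy': [235.1, 262.4], 'p': 0.73}
{'xy': [290.3, 321.8], 'p': 0.49}
[0.5878 0.1506 0.191 ] local 0.03516787784035041 -0.0013393967150469276
```

```bash
cat >> h.py <<'E'
G=np.array([.555,.139]);Y=.39
C,S=np.cos(Y),np.sin(Y)
def P(x,y,z): return [G[0]+C*x-S*y,G[1]+S*x+C*y,z]
def loc(K): d=np.array(K[:2])-G; return np.array([C*d[0]+S*d[1],-S*d[0]+C*d[1],K[2]])
def knob(ns=("wrist","scene","side")):
    rs=[]
    for n in ns:
        c=cap(n);cv2.imwrite(f"pics/last_{n}.png",c["frame"])
        d=r.landmark_of(c,"knob");print(n,[(e["p"],np.round(loc(onz(c,e["xy"],.193)),3)) for e in d[:2]])
        if d: rs.append(ray(c,d[0]["xy"]))
    if len(rs)>1: print("tri",loc(tri(rs)))
def F(): f=np.array(r.read_force());return np.round([C*f[0]+S*f[1],-S*f[0]+C*f[1],f[2]],1)
E
python3 - <<'E'
from h import *
np.set_printoptions(precision=4,suppress=True)
r.gripper_to(0.0)
r.move_to(P(.09,0,.30),qy(Y))
print(r.line_to(P(.09,0,.178),until_force=5),F())
print(r.line_to(P(.031,0,.178),feed=.06,until_force=15),F(),loc(r.read_tcp_pos()),r.read_t())
knob()
E
```

```text
False [-0.7  0.1 -0. ]
False [1.1 0.2 2.1] [ 0.031  -0.      0.1778] 9.8917
wrist []
scene [(0.43, array([-0.002,  0.003,  0.193]))]
side [(0.85, array([-0.   , -0.007,  0.193]))]
tri [-0.0009  0.0018  0.1991]
```

```bash
python3 - <<'E'
from h import *
np.set_printoptions(precision=4,suppress=True)
r.line_to(P(.05,0,.178),feed=.1)
r.line_to(P(.05,0,.27),feed=.25)
r.line_to(P(0,.065,.27),feed=.25)
print(r.line_to(P(0,.065,.178),until_force=5),F())
print(r.line_to(P(0,-.012,.174),feed=.06,until_force=12),F(),loc(r.read_tcp_pos()),r.read_t())
knob()
E
python3 -c "
import cv2,numpy as np
a=cv2.imread('pics/last_scene.png')[190:400,250:450];b=cv2.imread('pics/last_side.png')[190:400,160:360]
cv2.imwrite('pics/both2.png',np.hstack([cv2.resize(x,(400,420),interpolation=cv2.INTER_CUBIC) for x in(a,b)]))"
```

```text
False [ 0.5  1.1 -0.3]
False [ 1.   2.2 -0.5] [-0.0001 -0.0118  0.1739] 13.725
wrist [(0.9, array([-0.001, -0.04 ,  0.193])), (0.39, array([ 0.045, -0.007,  0.193]))]
scene [(0.86, array([-0.001, -0.04 ,  0.193]))]
side [(0.73, array([-0.017,  0.059,  0.193])), (0.59, array([-0.002, -0.034,  0.193]))]
tri [-0.0163 -0.034   0.1366]
```

View pics/both2.png

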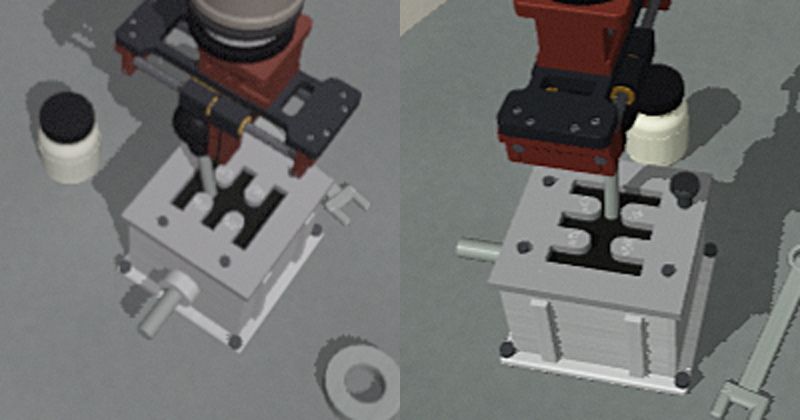

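The lever stands in the cross channel, about two thirds of the way to the −y track (side crop (610,195)); I continue pushing to the wall.

```bash
python3 - <<'E'
from h import *
np.set_printoptions(precision=4,suppress=True)
print(r.line_to(P(0,-.04,.172),feed=.04,until_force=9),F(),loc(r.read_tcp_pos()),r.read_t())
knob(("wrist","scene"))
y=loc(r.read_tcp_pos())[1]
r.line_to(P(0,y+.03,.174),feed=.1)
r.line_to(P(0,y+.03,.27),feed=.25)
knob()
E
```

```text
True [-0.2  2.   2.3] [-0.0003 -0.0353  0.1717] 14.6417
wrist [(0.64, array([ 0.004, -0.063,  0.193])), (0.54, array([ 0.062, -0.034,  0.193]))]
scene [(0.95, array([ 0.006, -0.061,  0.193])), (0.29, array([0.094, 0.044, 0.193]))]
tri [ 0.0003 -0.0645  0.1847]
wrist [(0.68, array([-0.   , -0.064,  0.193]))]
scene [(0.73, array([ 0.001, -0.062,  0.193])), (0.6, array([0.043, 0.02 , 0.193]))]
side [(0.94, array([ 0.003, -0.058,  0.193]))]
tri [ 0.0014 -0.0621  0.1926]
```

```bash
python3 - <<'E'
from h import *
np.set_printoptions(precision=4,suppress=True)
r.line_to(P(.055,-.061,.27),feed=.25)
print(r.line_to(P(.055,-.061,.172),until_force=5),F())
print(r.line_to(P(-.04,-.061,.165),feed=.05,until_force=10),F(),loc(r.read_tcp_pos()),r.read_t())
knob()
x=loc(r.read_tcp_pos())[0]
r.line_to(P(x+.035,-.061,.17),feed=.1)
r.line_to(P(x+.035,-.061,.30),feed=.25)
r.line_to(P(.1,.1,.40),feed=.25)
knob()
for n in("scene","side"):
    c=cap(n); print([(e["p"],loc(onz(c,e["xy"],.11))) for e in r.landmark_of(c,"lever_gate")[:2]])
print(r.read_t())
a,b=[cv2.imread(f'pics/last_{n}.png') for n in("scene","side")]
cv2.imwrite('pics/both3.png',np.hstack([cv2.resize(x,(400,420),interpolation=cv2.INTER_CUBIC) for x in(a[190:400,250:450],b[190:400,160:360])]))
E
```

```text
False [ 0.7 -0.1  0.8]
True [ 4.7  1.  -0.6] [-0.0224 -0.0602  0.1662] 18.8083
wrist []
scene [(0.57, array([-0.046, -0.056,  0.193])), (0.31, array([0.095, 0.049, 0.193]))]
side [(0.88, array([-0.058, -0.051,  0.193]))]
tri [-0.0551 -0.062   0.1802]
wrist [(0.58, array([-0.046, -0.055,  0.193])), (0.54, array([ 0.076, -0.009,  0.193]))]
scene [(0.7, array([-0.044, -0.052,  0.193]))]
side [(0.78, array([-0.056, -0.049,  0.193]))]
tri [-0.053  -0.0585  0.1807]
[(0.95, array([-0.0267, -0.0255,  0.11  ]))]
[(0.72, array([-0.0325, -0.0304,  0.11  ])), (0.5, array([-0.0185, -0.0867,  0.11  ]))]
21.7583
```

View pics/both3.png

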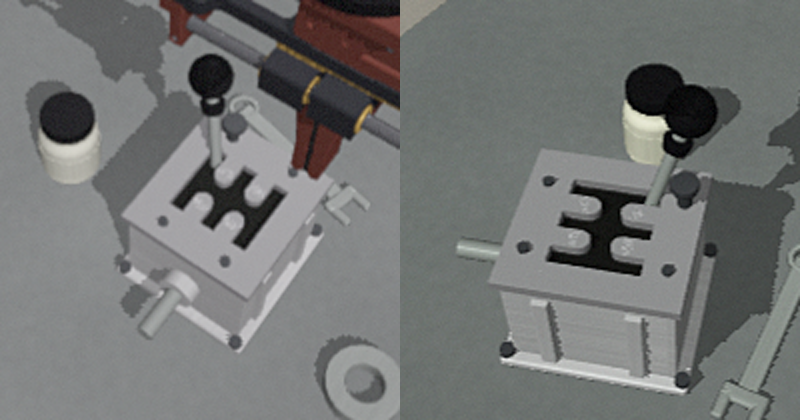

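The lever leans in the slot with the headed pin (side crop (655,185)), with the knob at its nominal home place and the bystanders unmoved. I give it one firmer push to be sure it is home, then hand in.

```bash
python3 - <<'E'
from h import *
np.set_printoptions(precision=4,suppress=True)
r.line_to(P(.015,-.061,.30),feed=.25)
print(r.line_to(P(.015,-.061,.168),until_force=5),F())
print(r.line_to(P(-.035,-.060,.165),feed=.05,until_force=20),F(),loc(r.read_tcp_pos()))
r.line_to(P(.015,-.061,.17),feed=.1)
r.line_to(P(.015,-.061,.30),feed=.25)
r.line_to(P(.1,.1,.40),feed=.25)
knob(); print(r.read_t())
print(r.close_job())
E
```

```text
False [ 0.6 -0.3 -0.1]
True [ 5.  -0.3 -0.8] [-0.0225 -0.06    0.1664]
wrist [(0.82, array([-0.045, -0.056,  0.193]))]
scene [(0.85, array([-0.042, -0.057,  0.193]))]
side [(0.88, array([-0.057, -0.046,  0.193]))]
tri [-0.0543 -0.0627  0.1757]
27.05
the job is handed in; nothing more can be done
None
```

The gear lever is home in the corner slot with the headed pin (the −x/−y corner): a second, firmer push moved it no further, the bystanders were not touched, and the job was handed in at about 27 s with the arm clear.

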